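Turn the brass bar end for end in the stamping jig and set it to the flip stop

TASK

One end of the brass bar in the stamping jig is already stamped; now set it up for the other end. Turn the bar end for end so that its plain end lies over the steel bench block, flip the red stop fully down and push the stamped end firmly up against it without ramming it. Then swing the black cam lever round until it grips the bar tight against the fence, and let go of everything; leave the things lying round the jig where they are.

Things in the scene. Friction and masses are not known exactly. Their poses are not given: they have to be found in the camera images.
- jig: stamping jig fixed to the desk: dark base board, maple bed, steel bench block at its -y end (flush with the bed within 1 mm, y -46 to -122 mm). Origin on the desk; +y along the fence towards the stop, x across. Bed top 53.5 mm up, x -60 to +44, y -45 to +115 mm. Nothing stands above the bed but fence, flip stop and cam.
- fence_face (a point): foot of the fence's face on the bed (jig x = 0, y = 0, z 53.5 mm; axes as the jig's). The low aluminium fence, 9 mm high and 18 mm deep, lies on the +x side, y -43 to +113 mm. The bar belongs flat on the bed, its side against this face (bar centre line at jig x = -9 mm).
- flip_stop: aluminium carriage of the flip stop, locked on the fence; its place along the fence varies. Axes as the jig's; origin on the bed top at the fence face; its y = 0 plane is the stop face of the lowered flag (the bar comes from the -y side). The carriage lies behind the fence face, 24 mm long, top 27 mm above the bed.
- flip_flag (a joint): red L-shaped flag, 10 mm thick (stop's y 0 to +10 mm), stiff hinge along the fence at x +12, z +23.5 mm in the stop's frame; stays where left. 0 = fully down: arm top 27.5 mm above the bed, plate (x -1 to -17 mm) hangs in the bar's path to 3.5 mm above the bed. Grows upward in rad: 1.57 = arm upright, plate pointing to -x; end stop 1.85. It does not fall by itself.
- flag_tip (a point): middle of the free end of the flag's plate, 29 mm from the hinge line. When up, the flag jams by friction under a straight press from above: push the upright arm over from behind (its +x side, about 20 mm from the hinge line, arm 8 mm thick), along the arc to -x and down, about 4 N, until its end stop is felt.
- cam_clamp: pivot of the cam clamp on the near (-x) side of the bed, level with the bed top, at jig x -36.6, y +56 mm; axes as the jig's. Between the open cam and the fence is room for the bar and about 9 mm more. The black eccentric cam that turns on it reaches 9 mm above the bed.
- cam_lever (a joint): black cam lever with a red round end; friction hinge (0.06 N m), turns counter-clockwise seen from above. 0 = open: it points 165 degrees from jig +x (towards -x). It meets a bar lying at the fence at about 1.5 and grips tighter towards 1.95 (end stop; points to -y). The cam's rub pulls the bar towards the stop. About 8 N near its end tightens it well.
- cam_handle (a point): middle of the lever 50 mm from the pivot, 16 mm above the bed; the lever is 12 mm wide, 11 to 21 mm above the bed, its red round end is 16 mm across, 56 mm from the pivot
- bar_center (a point): centre of the loose brass bar, 150 mm long (y), 18 mm wide (x), 20 mm high, about 0.44 kg. It starts in the jig, a few mm off the fence, with its stamped end over the bench block. Its top 11 mm stand clear above the fence and can be gripped across.
- stamped_end (a point): centre of the end face at the bar's stamped end (three round dark punch marks between two dark lines, on top and sides); this is the bar's -y end
- plain_end (a point): centre of the end face at the bar's plain end; the bar's +y end
- bar: the brass bar; origin at the centre of its underside, axes as bar_center
- punch_a: steel punch, 75 mm long, lying in front of the jig
- punch_b: steel punch, 87 mm long, lying in front of the jig
- wax_tin: round flat tin, 66 mm across, 23 mm high, behind the jig
Things that resemble listed ones, but are neither listed nor needed, are in the scene too. There is more than one size of the bar; the job needs the largest.

How it is judged (in metres and radians):
On the way, in this order (a step that is already met when the one before it is completed fails the run):
1. the turned bar lies on the bed with its stamped end pressed against the lowered red stop (value of joint flip_flag below 0.06 rad and y of stamped_end in the frame of flip_stop above -0.003 m and z of bar_center in the frame of jig below 0.067 m and contact force between bar and flip_stop above 2.5 N), for 0.05 s.
2. the cam grips the bar against the fence (value of joint cam_lever above 1.4 rad and contact force between bar and cam_clamp above 5 N), for 0.1 s.
At the end, for the whole second after the job is handed in: The red flag is fully down (within 0.06 rad); the bar lies flat on the bed, plain end over the bench block, its stamped end within 1.5 mm of the stop face and its side within 1.5 mm of the fence (parallel within 0.02 rad), gripped by the cam with over 5 N and at rest (value of joint flip_flag below 0.06 rad and y of stamped_end in the frame of flip_stop between -0.0015 and 0.003 m and x of bar_center in the frame of jig between -0.0105 and -0.0065 m and z of bar_center in the frame of jig between 0.0615 and 0.0655 m and angle between the y axis of bar and the y axis of jig, either way round below 0.02 rad and contact force between bar and cam_clamp above 5 N and linear speed of bar below 0.01 m/s); the robot touches nothing.
It fails at once if the stop is rammed: over 40 N between bar and flip stop (contact force between bar and flip_stop above 40 N).
It fails at once if a punch or the tin is moved by more than 15 mm (distance of any of punch_a, punch_b, wax_tin from where it was at the start of the episode above 0.015 m).
It also fails if it takes over 64 s, if anything falls off the work surface, if the arm or the gripper's body presses on something with over 40 N, if the wrist force passes 120 N, or if a joint passes its speed limit or range.

ROBOT

A 6-joint arm with a two-finger parallel gripper is mounted at the origin on the work surface; the furniture and walls round the work are solid. World frame = base frame: x ahead of the robot, y to its left, z up, the work surface at z = 0. Lengths are in mm, angles in degrees, forces in N, time in s.
With the tool pointing down it reaches from about 350 to 850 mm from the base axis. Payload 8.1 kg.
Tool frame: the origin (TCP) lies midway between the tips of the shut fingers; the grasp point (between the pads) lies 19 mm behind it; z points along the fingers, y is the line along which they close (so a half turn about z gives the same grasp; the last joint's range is limited). The gripper opens to 85 mm and grips with 20 to 120 N. Pads are 22 mm wide; open, the fingers measure 114 mm over their backs; the gripper's body (76 mm by 85 mm) begins 54 mm behind the grasp point. The pads swing forward as they close: fully open they stand 13 mm farther back than shut.
Start: joints at [-71.184, 7.471, 85.268, -0, 87.261, -4.893], TCP at [241.275, -549.356, 231.292] pointing down, gripper open.
Joint ranges: [-169.43, 169.43], [-51.17, 129.36], [1.28, 143.12], [-76.62, 256.62], [0, 156.53], [-152.29, 152.29]. Speed limits (degrees/s): [136.94, 136.94, 159.86, 180, 180, 180].

INTERFACE

Orientations are given as [roll, pitch, yaw] about the fixed x, y, z axes, in that order (R = Rz(yaw) Ry(pitch) Rx(roll)).
In Python, from bench import r gives the robot as it stands. The module is installed in compiled form; this text tells all that it offers.
- The arm moves only by the tool jog_arm, never from a script. Its argument "rows" is a list of rows, each a list of 2 entries, a list of its own where there are three numbers: the shift along the tool's x, y, z in mm, then the turn, a rotation vector about the tool's x, y, z in rad. A call has 1 to 10 rows; each row is the pose to reach, as a shift and turn from the pose commanded when the call began, along the tool's axes at that moment; what a row does not reach only later rows make up. A row lasts 1/10 s, in which the tool goes at most 50 mm and 8.59 degrees, less where a joint would pass 70% of its speed; a pose out of reach is approached as far as the arm can. A call with a gripper value outside its range is refused whole. "grip" is the finger opening in mm, from 0 to 85.4, set as the call begins (left out, the last holds). The fingers move at their own pace and stop on an object; "force" is the grip in N (left out, the last holds). Time passes only in rows, so rows that repeat a pose let the fingers close. It gives the time, the measured TCP pose, the force, the opening and the grip force at its end, in the units of the state.
- r.sense(): the state, without advancing time (a new reading comes with each control period).
- r.snapshot(name): name is "side" or "top" or "wrist"; returns (picture, depth): 420x560x3 uint8, blue, green, red; 420x560 float32, mm along the optical axis (not along the pixel's ray), 0 where there is no reading.
- r.camera_params(name): a dict with "fx", "fy", "cx", "cy" (pixels), "pose" (4x4, takes a point from camera to world coordinates); the wrist camera has in their place "tool_from_camera" (4x4, takes a point from camera to tool coordinates, whose origin is the TCP and whose axes are the flange's). Camera axes: x right, y down, z forward; pixel columns grow to the right and rows downward; lengths in mm; the calibration is good to about 2 mm. The wrist camera is an equidistant fisheye: a pixel r from the principal point sees the ray r / f radians off the axis. A picture is of the moment at which its call begins: read the wrist's pose just before it. camera_params takes no time and is no camera call.
- r.hand_in(): hands the job in; it is judged then, once.
The state is a dict: "time": time; "joint_pos": joint angles; "qd": joint speeds; "joint_efforts": joint torques, N m; "tool_pos": TCP position; "tcp_rot": TCP orientation; "ft_force": force on the tool from outside, world axes, zero at the start; "wrist_torque": the same for the moment, N m; "finger_gap": finger opening in mm; "grip_force": force on a finger pad.
Only numpy, scipy, OpenCV 4.12 (cv2) and the standard library are available. Lean on these libraries where they do the work, as an engineer would, in place of code of your own. Each camera call takes 0.05 s, during which the arm holds its last target. There are 200 camera calls.

## Working session

There is one attempt and no reset: what is moved stays moved. The work goes in short steps, Python scripts to look and compute and a tool call to move; the robot and the scene stay as the last step left them, time stands still between calls to the robot, and variables do not carry over. Pictures are saved under pics/ and viewed, at most 10 in all, crops included, and the job is handed in when it is done.

Besides the shell and the picture viewer there is one more tool, called after "Emit:" by a JSON object that holds its "name" and its "arguments", one argument or row to a line. jog_arm: Moves the arm, as the interface text tells. Its arguments: {"type":"object","properties":{"rows":{"type":"array"},"grip":{"type":"number"},"force":{"type":"number"}},"required":["rows"]}

```bash
mkdir -p pics
python3 - <<'E'
from bench import r
import cv2,numpy as np
print(r.sense())
for n in("top","side"):
    im,d=r.snapshot(n); cv2.imwrite(f"pics/{n}0.png",im); np.save(f"{n}0.npy",d); print(n,r.camera_params(n))
print(r.camera_params("wrist"))
E
```

```text
{'time': 0.0, 'joint_pos': array([-7.11851025e+01,  7.51402361e+00,  8.53313208e+01,  4.38019333e-04,
        8.72640428e+01, -4.89264768e+00]), 'qd': array([-0.01182257, -0.06324987,  0.01632881,  0.07583658, -0.04831966,
        0.0151563 ]), 'joint_efforts': array([ 1.23025493e-03, -5.69399357e+01, -5.00550556e+01, -6.48695595e-05,
        1.49640773e-02, -1.41825517e-06]), 'tool_pos': array([ 241.0805979 , -548.80399034,  230.23620603]), 'tcp_rot': array([-1.79891049e+02, -9.76540980e-03,  2.37075146e+01]), 'ft_force': array([-0.85556608, -0.05856236, -0.07081484]), 'wrist_torque': array([-0.0155119 ,  0.01600987,  0.00494523]), 'grip_force': 0.0, 'finger_gap': 85.69494393673408}
top {'fx': 391.45729001797406, 'fy': 391.45729001797406, 'cx': 273.25331412103725, 'cy': 207.49251441007982, 'pose': array([[ 1.95707440e-02, -9.85196041e-01,  1.70310735e-01,
         3.56617463e+02],
       [-9.99604694e-01, -2.27198543e-02, -1.65609230e-02,
        -3.52304162e+02],
       [ 2.01851908e-02, -1.69919301e-01, -9.85251232e-01,
         1.24785622e+03],
       [ 0.00000000e+00,  0.0000000
[... 273 characters left out ...]
1, -3.80733148e-01,  6.11030586e-01,
        -1.10107835e+03],
       [-2.36826134e-02, -8.36189349e-01, -5.47929289e-01,
         7.59422110e+02],
       [ 0.00000000e+00,  0.00000000e+00,  0.00000000e+00,
         1.00000000e+00]])}
{'fx': 325.19226210127806, 'fy': 325.19226210127806, 'cx': 281.2984977529247, 'cy': 213.03848712741288, 'tool_from_camera': array([[-6.92800462e-04, -9.49152193e-01, -3.14816826e-01,
         8.05186553e+01],
       [ 9.99999730e-01, -7.35154619e-04,  1.57975820e-05,
        -6.14419304e-01],
       [-2.46433354e-04, -3.14816730e-01,  9.49152446e-01,
        -1.43181593e+02],
       [ 0.00000000e+00,  0.00000000e+00,  0.00000000e+00,
         1.00000000e+00]])}
```

View pics/top0.png

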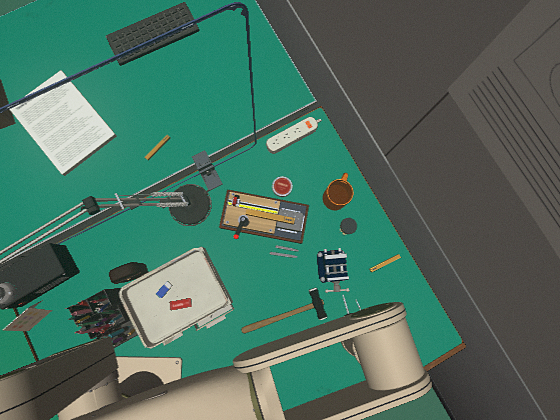

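View pics/side0.png

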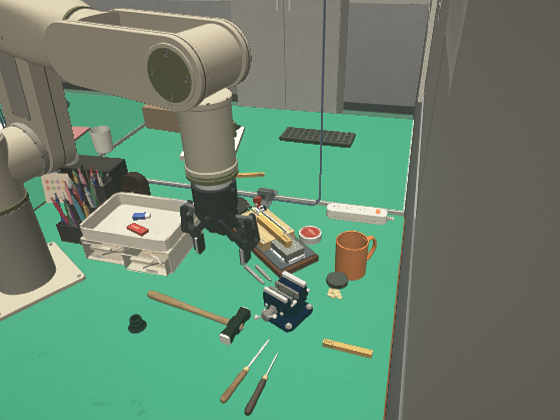

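The top view shows the jig at about (265,217): steel block at its right end, red flag at (236,200), cam lever's red end at (237,236). The lamp head at (190,205) is close to the jig. The side view shows the gripper standing in front of the jig.

```bash
cat > h.py <<'E'
import numpy as np,cv2
from bench import r
from scipy.spatial.transform import Rotation as R
def pw(n,d,px):
    p=r.camera_params(n);u,v=px;z=np.median(d[v-1:v+2,u-1:u+2])
    c=np.array([(u-p["cx"])/p["fx"]*z,(v-p["cy"])/p["fy"]*z,z,1]);return (p["pose"]@c)[:3]
def cloud(n,d):
    p=r.camera_params(n);v,u=np.indices(d.shape)
    c=np.stack([(u-p["cx"])/p["fx"]*d,(v-p["cy"])/p["fy"]*d,d,np.ones_like(d)],-1)
    return (c@p["pose"].T)[...,:3]
E
python3 - <<'E'
from h import *
d=np.load("top0.npy");im=cv2.imread("pics/top0.png")
for nm,px in dict(flag=(236,200),block=(296,213),leverend=(237,236),bar=(262,209),blTL=(229,191),brBR=(301,241),lamp=(190,205),lampbase=(205,165),arm=(100,200),armj=(90,205),boom=(250,100),boom2=(248,20),tin=(282,186),mug=(338,195),tray=(228,290),vise=(333,265),jigboard=(222,228)).items(): print(nm,px,pw("top",d,px).round())
P=cloud("top",d)
H=P[...,2]; m=(P[...,0]>350)&(P[...,0]<800)&(P[...,1]<-100)&(P[...,1]>-700)
c=im[160:260,170:340]; cv2.imwrite("pics/c.png",cv2.resize(c,None,fx=4.6,fy=4.6,interpolation=cv2.INTER_CUBIC))
E
```

```text
flag (236, 200) [ 574. -260.  104.]
block (296, 213) [ 547. -443.   53.]
leverend (237, 236) [ 470. -265.   73.]
bar (262, 209) [ 556. -338.   61.]
blTL (229, 191) [ 619. -230.   20.]
brBR (301, 241) [ 464. -462.   20.]
lamp (190, 205) [ 568. -112.   35.]
lampbase (205, 165) [ 697. -153.   42.]
arm (100, 200) [516.  24. 374.]
armj (90, 205) [497.  27. 413.]
boom (250, 100) [ 940. -287.    2.]
boom2 (248, 20) [ 778. -314.  653.]
tin (282, 186) [ 639. -400.   23.]
mug (338, 195) [ 610. -576.   41.]
tray (228, 290) [ 308. -238.    2.]
vise (333, 265) [ 390. -553.   78.]
jigboard (222, 228) [ 501. -212.   12.]
```

View pics/c.png

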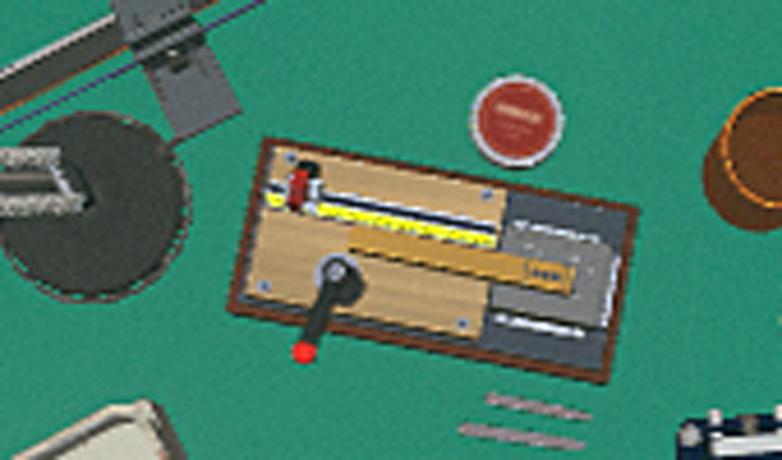

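The crop shows the bar's stamped end at crop (548,272), over the block. The red flag stands upright at (300,185), and the cam lever is open with its red end at (304,352). World estimates: flag (574,-260,104), bed about z 53, jig yaw about -10.5°. I'll move the wrist over the jig for a precise look.

Emit:
{"name": "jog_arm", "arguments": {
  "rows": [
    [[358,-71,20],[0,0,-0.976]],
    [[358,-71,20],[0,0,-0.976]],
    [[358,-71,20],[0,0,-0.976]],
    [[358,-71,20],[0,0,-0.976]],
    [[358,-71,20],[0,0,-0.976]],
    [[358,-71,20],[0,0,-0.976]],
    [[358,-71,20],[0,0,-0.976]],
    [[358,-71,20],[0,0,-0.976]],
    [[358,-71,20],[0,0,-0.976]],
    [[358,-71,20],[0,0,-0.976]]
  ]
}}

```text
time: 1.1
tool_pos: [540.0, -340.5, 210.7]
tcp_rot: [-179.9, 0.0, 79.6]
ft_force: [-0.3, -0.4, -0.5]
finger_gap: 85.5
grip_force: 0.0
```

```bash
cat >> h.py <<'E'
def wsnap(name):
    s=r.sense();im,d=r.snapshot("wrist");cv2.imwrite(f"pics/{name}.png",im)
    T=np.eye(4);T[:3,:3]=R.from_euler("xyz",s["tcp_rot"],degrees=True).as_matrix();T[:3,3]=s["tool_pos"]
    M=T@r.camera_params("wrist")["tool_from_camera"];np.savez(f"{name}.npz",im=im,d=d,M=M);return im,d,M
def rays(uv):
    p=r.camera_params("wrist");q=(np.asarray(uv,float)-[p["cx"],p["cy"]])/p["fx"];t=np.hypot(q[...,0],q[...,1])
    k=np.sinc(t/np.pi);return np.stack([q[...,0]*k,q[...,1]*k,np.cos(t)],-1)
def onz(M,uv,z):
    v=rays(uv)@M[:3,:3].T;return M[:3,3]+v*((z-M[2,3])/v[...,2])[...,None]
def wcloud(M,d):
    v,u=np.indices(d.shape);k=rays(np.stack([u,v],-1));k=k/k[...,2:]*d[...,None];return k@M[:3,:3].T+M[:3,3]
E
python3 - <<'E'
from h import *
im,d,M=wsnap("w1"); print(d.min(),d.max(),r.sense()["time"],r.sense()["joint_pos"].round(1))
P=wcloud(M,d)
for u in range(60,520,60): print([tuple(P[v,u].round(0).astype(int)) for v in(120,220,320)])
E
```

```text
0.0 1297.6619 1.15 [-36.9  13.9  80.1  -0.   86.  -26.4]
[(np.int64(340), np.int64(-216), np.int64(78)), (np.int64(234), np.int64(-330), np.int64(4)), (np.int64(140), np.int64(-492), np.int64(2))]
[(np.int64(369), np.int64(-230), np.int64(2)), (np.int64(331), np.int64(-348), np.int64(1)), (np.int64(267), np.int64(-496), np.int64(2))]
[(np.int64(442), np.int64(-249), np.int64(2)), (np.int64(412), np.int64(-362), np.int64(1)), (np.int64(497), np.int64(-335), np.int64(247))]
[(np.int64(515), np.int64(-263), np.int64(54)), (np.int64(494), np.int64(-358), np.int64(54)), (np.int64(451), np.int64(-514), np.int64(2))]
[(np.int64(568), np.int64(-273), np.int64(64)), (np.int64(553), np.int64(-365), np.int64(64)), (np.int64(530), np.int64(-528), np.int64(2))]
[(np.int64(636), np.int64(-286), np.int64(2)), (np.int64(618), np.int64(-392), np.int64(23)), (np.int64(608), np.int64(-533), np.int64(18))]
[(np.int64(707), np.int64(-294), np.int64(2)), (np.int64(697), np.int64(-414), np.int64(3)), (np.int64(589), np.int64(-335), np.int64(270))]
[(np.int64(792), np.int64(-302), np.int64(1)), (np.int64(785), np.int64(-430), np.int64(7)), (np.int64(810), np.int64(-609), np.int64(-2))]
```

View pics/w1.png

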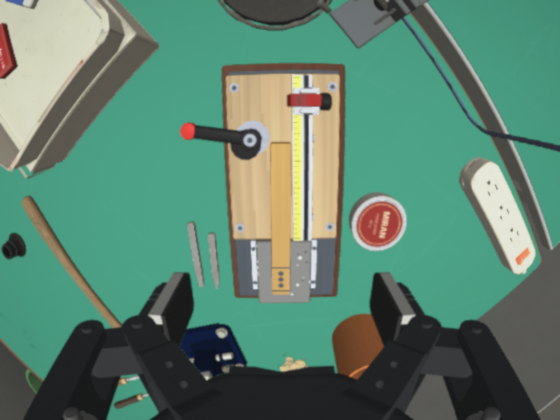

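The wrist view shows:
- bar from (281,143) to (281,294), stamped end at the bottom over the block
- red flag at (303,100)
- cam pivot at (249,140) and lever red end at (188,131)
- tin at (378,222)
- punches at (195,253) and (213,260)

Run:
```python
from h import *
f=np.load("w1.npz");im,d,M=f["im"],f["d"],f["M"];P=wcloud(M,d);hsv=cv2.cvtColor(im,cv2.COLOR_BGR2HSV)
z=P[...,2];box=np.zeros(z.shape,bool);box[60:300,180:350]=1
def rect(m,n):
    q=P[m][:,:2].astype(np.float32);c,s,a=cv2.minAreaRect(q);print(n,len(q),np.round(c,1),np.round(s,1),round(a,2),"z",np.median(P[m][:,2]).round(1));return c,s,a
def big(m):
    k,l,st,_=cv2.connectedComponentsWithStats(m.astype(np.uint8));return l==1+st[1:,4].argmax()
bar=big(box&(z>70)&(z<78)&(hsv[...,0]<30)&(hsv[...,1]>90)); rect(bar,"bar top")
# bar edge fit by pixels at z plane
ys,xs=np.nonzero(bar);q=onz(M,np.c_[xs,ys],73.5)
c,s,a=cv2.minAreaRect(q[:,:2].astype(np.float32));print("bar ray",np.round(c,1),np.round(s,1),a)
maple=box&(z>51)&(z<57)&(hsv[...,0]<30)&(hsv[...,1]>50); rect(big(cv2.morphologyEx((maple|(box&(z>57)&(P[...,1]>-420))).astype(np.uint8),cv2.MORPH_CLOSE,np.ones((5,5)))>0),"bed+")
yel=big(box&(hsv[...,0]>22)&(hsv[...,0]<35)&(hsv[...,1]>120)&(z>58)&(z<66)); rect(yel,"yellow fence top")
board=box&(z>10); ys,xs=np.nonzero(big(board)); rect(big(board),"all board")
red=(hsv[...,1]>150)&((hsv[...,0]<6)|(hsv[...,0]>174))
fl=red.copy();fl[:, :280]=0;fl[:,345:]=0;fl[115:]=0;fl[:80]=0;rect(big(fl),"flag");ys,xs=np.nonzero(big(fl));print(xs.min(),xs.max(),ys.min(),ys.max(),np.percentile(P[big(fl)][:,2],[2,50,98]))
le=red.copy();le[:,205:]=0;le[:,:170]=0;le[115:150]&=True;le[150:]=0;le[:110]=0;rect(big(le),"leverend");ys,xs=np.nonzero(big(le));print(onz(M,np.array([[xs.mean(),ys.mean()]]),69.5),xs.mean(),ys.mean())
cir=cv2.HoughCircles(cv2.cvtColor(cv2.resize(im[110:170,215:285],None,fx=4,fy=4),cv2.COLOR_BGR2GRAY),cv2.HOUGH_GRADIENT,1,40,param2=20,minRadius=15,maxRadius=90);print((cir[0]/4+[215,110,0]).round(1)[:4])
print("pivot px 249,140 ->",onz(M,np.array([[249.,140]]),P[140,249,2]),P[140,249])
# block
blk=box&(z>50)&(z<57)&(hsv[...,1]<50);blk[:238]=0;rect(big(blk),"block")
```

```text
bar top 2405 [ 536.9 -347.8] [117.2  17.9] 79.72 z 74.1
bar ray [ 537.  -347.7] [116.7  17.8] 79.64415740966797
bed+ 19065 [ 548.8 -313.8] [157.2 199.4] 14.38 z 55.0
yellow fence top 577 [ 556.4 -326.4] [116.   4.] 80.34 z 63.5
all board 27943 [ 527.8 -342.6] [267.1 155.5] 80.4 z 54.4
flag 180 [ 580.6 -257.9] [ 8.5 16.5] 80.99 z 106.5
305 321 94 105 [104.53567003 106.48768962 108.66186504]
leverend 188 [ 470.1 -262.1] [13.3 12.6] 77.55 z 75.1
[[ 468.8297324  -262.17742164   69.5       ]] 187.80851063829786 130.54787234042553
[[245.4 144.9  14.6]
 [252.4 137.4   8.5]]
pivot px 249,140 -> [[ 522.2201044  -281.41591552   78.73055754]] [ 522.2201044  -281.41591552   78.73055754]
block 2176 [ 526.5 -422. ] [71.6 57.1] 79.69 z 54.4
```

```bash
cat > j.py <<'E'
from h import *
import sys
f=np.load(sys.argv[1] if len(sys.argv)>1 else "w1.npz");im,d,M=f["im"],f["d"],f["M"];P=wcloud(M,d);hsv=cv2.cvtColor(im,cv2.COLOR_BGR2HSV)
E
python3 - <<'E'
from j import *
z=P[...,2];th=np.radians(-9.8);ex=np.array([np.cos(th),np.sin(th)]);ey=np.array([-np.sin(th),np.cos(th)])
A=P[...,:2]@ex;B=P[...,:2]@ey
def tr(v): # row scan: transitions of height
    out=[];last=None
    for u in range(215,352):
        h=z[v,u]
        if last is not None and abs(h-last)>4: out.append((u,round(float(A[v,u-1]),1),round(float(A[v,u]),1),round(float(last)),round(float(h))))
        last=h
    print(v,"b=%.1f"%B[v,285],out)
for v in (85,120,165,190,215,235,260): tr(v)
for u in (238,262,275,281,286,298,303,325):
    out=[];last=None
    for v in range(60,305):
        h=z[v,u]
        if last is not None and abs(h-last)>4: out.append((v,round(float(B[v-1,u]),1),round(float(B[v,u]),1),round(float(last)),round(float(h))))
        last=h
    print("col",u,"a=%.1f"%A[180,u],out)
print("hue/sat/val along row 190"); print([(u,round(float(A[190,u]),1),round(float(z[190,u])),*map(int,hsv[190,u])) for u in range(286,312)])
print("flag red: a,b range");red=(hsv[...,1]>150)&((hsv[...,0]<6)|(hsv[...,0]>174))
for v in range(92,110):
  us=[u for u in range(280,340) if red[v,u]]
  if us: print(v,us[0],us[-1],[(round(float(A[v,u]),1),round(float(B[v,u]),1),round(float(z[v,u]))) for u in us[::6]])
print([(v,round(float(B[v,238]),1),*map(int,hsv[v,238])) for v in list(range(68,80))+list(range(232,246))])
print([(v,round(float(B[v,278]),1),round(float(z[v,278])),*map(int,hsv[v,278])) for v in range(262,302,2)])
E
```

```text
85 b=-140.5 [(222, 525.7, 529.7, 1, 18), (226, 533.1, 540.0, 19, 54), (292, 599.0, 599.7, 56, 63), (312, 616.3, 590.5, 64, 354), (313, 590.5, 618.5, 354, 58), (314, 618.5, 619.9, 58, 54), (340, 643.1, 649.6, 52, 21), (345, 654.0, 658.3, 20, 3)]
120 b=-172.8 [(223, 525.8, 530.1, 2, 20), (227, 533.6, 540.0, 21, 53), (279, 586.9, 590.5, 54, 354), (280, 590.5, 588.8, 354, 53), (292, 598.8, 599.4, 54, 64), (313, 617.1, 618.8, 63, 54), (340, 643.2, 650.1, 53, 19), (345, 654.2, 658.5, 20, 3)]
165 b=-211.4 [(225, 525.9, 530.2, 2, 19), (229, 533.5, 539.9, 20, 52), (271, 579.0, 580.6, 54, 73), (291, 597.2, 598.6, 73, 53), (293, 599.5, 600.1, 54, 64), (312, 616.3, 618.2, 64, 54), (339, 642.9, 649.7, 54, 21), (345, 655.6, 659.9, 18, 2)]
190 b=-233.9 [(226, 525.8, 529.9, 3, 20), (230, 533.4, 540.0, 21, 54), (271, 578.5, 580.2, 54, 74), (291, 597.1, 598.5, 73, 54), (293, 599.4, 600.0, 54, 64), (313, 617.8, 619.5, 62, 53), (338, 642.9, 649.6, 53, 21), (343, 654.3, 658.7, 19, 2)]
215 b=-257.1 [(228, 526.0, 530.7, 2, 21), (232, 533.9, 540.4, 21, 53), (271, 578.0, 579.7, 54, 75), (291, 597.0, 598.4, 7
[... 6488 characters left out ...]
, -306.4, 108, 36, 105), (245, -308.4, 106, 36, 105)]
[(262, -304.2, 75, 18, 128, 214), (264, -306.9, 74, 18, 128, 214), (266, -309.0, 75, 18, 118, 201), (268, -311.0, 75, 19, 92, 167), (270, -314.2, 73, 18, 126, 210), (272, -315.5, 75, 18, 96, 170), (274, -317.7, 75, 18, 92, 167), (276, -320.4, 74, 18, 123, 206), (278, -322.5, 74, 18, 93, 168), (280, -325.5, 73, 18, 96, 172), (282, -326.8, 75, 18, 123, 207), (284, -329.8, 74, 18, 101, 175), (286, -332.3, 74, 18, 96, 172), (288, -334.2, 74, 18, 124, 208), (290, -336.5, 74, 19, 92, 156), (292, -339.4, 74, 19, 119, 201), (294, -341.4, 74, 18, 84, 180), (296, -356.0, 55, 40, 5, 148), (298, -358.6, 56, 45, 3, 147), (300, -361.6, 55, 45, 3, 147)]
```

Measured jig frame: yaw -9.8°, a0 = 599.8, b0 = -244. The stop face is at y ≈ 83.5, and the bar is at x ≈ -11, y -98..51. First I lower the flag, coming in from behind with shut fingers.

Emit:
{"name": "jog_arm", "arguments": {
  "rows": [
    [[45,30,0],[0,0,-0.0105]],
    [[88.7,58.8,0],[0,0,-0.0105]],
    [[88.7,58.8,0],[0,0,-0.0105]],
    [[88.7,58.8,40],[0,0,-0.0105]],
    [[88.7,58.8,80],[0,0,-0.0105]],
    [[88.7,58.8,113.7],[0,0,-0.0105]],
    [[88.7,58.8,113.7],[0,0,-0.0105]],
    [[88.7,58.8,113.7],[0,0,-0.0105]]
  ],
  "grip": 0
}}

```text
time: 1.95
tool_pos: [613.2, -264.9, 97.8]
tcp_rot: [-179.9, -0.0, 80.1]
ft_force: [-0.4, 0.1, 0.1]
finger_gap: 0.0
grip_force: 0.0
```

Emit:
{"name": "jog_arm", "arguments": {
  "rows": [
    [[1,-3,0],[0,0,0]],
    [[1,-6,0],[0,0,0]],
    [[1,-9,0],[0,0,0]],
    [[1,-12,0],[0,0,0]],
    [[1,-15,0],[0,0,0]],
    [[1,-17,0],[0,0,0]],
    [[1,-19,0],[0,0,0]]
  ]
}}

```text
time: 2.65
tool_pos: [596.1, -259.6, 97.9]
tcp_rot: [179.9, 0.0, 80.2]
ft_force: [3.7, 0.6, 1.6]
finger_gap: -0.7
grip_force: 1.5
```

Emit:
{"name": "jog_arm", "arguments": {
  "rows": [
    [[0,-4,0.7],[0,0,0]],
    [[0,-9,0.7],[0,0,0]],
    [[0,-12,1.7],[0,0,0]],
    [[0,-15,2.8],[0,0,0]],
    [[0,-17.5,4.5],[0,0,0]],
    [[0,-20,6.5],[0,0,0]],
    [[0,-22,9],[0,0,0]],
    [[0,-23.7,11.5],[0,0,0]],
    [[0,-25,14.5],[0,0,0]]
  ]
}}

```text
time: 3.55
tool_pos: [570.9, -255.4, 83.6]
tcp_rot: [-180.0, 0.0, 80.2]
ft_force: [-1.5, -0.5, 8.4]
finger_gap: 0.3
grip_force: 4.0
```

Emit:
{"name": "jog_arm", "arguments": {
  "rows": [
    [[0,-0.5,1.2],[0,0,0]],
    [[0,-0.8,2.4],[0,0,0]],
    [[0,-0.8,2.4],[0,0,0]]
  ]
}}

```text
time: 3.85
tool_pos: [569.6, -255.3, 81.0]
tcp_rot: [-179.9, 0.0, 80.2]
ft_force: [-3.5, 0.7, 10.3]
finger_gap: -0.3
grip_force: 4.9
```

Emit:
{"name": "jog_arm", "arguments": {
  "rows": [
    [[0,0,0.7],[0,0,0]],
    [[0,0,1.2],[0,0,0]],
    [[0,0,1.2],[0,0,0]]
  ]
}}

```text
time: 4.15
tool_pos: [569.7, -255.3, 80.9]
tcp_rot: [-179.9, 0.0, 80.2]
ft_force: [-7.9, 2.3, 17.6]
finger_gap: -0.2
grip_force: 8.8
```

End stop felt: z stays at bed + 27.5 mm while the force rises to 17.6 N. Now I lift and go to the bar.

Emit:
{"name": "jog_arm", "arguments": {
  "rows": [
    [[0,0,-15],[0,0,0]],
    [[-10,-2,-45],[0,0,0]]
  ]
}}

```text
time: 4.35
tool_pos: [564.1, -262.3, 121.1]
tcp_rot: [-179.6, -0.2, 80.3]
ft_force: [-0.6, -0.4, 0.2]
finger_gap: -0.2
grip_force: 0.0
```

Emit:
{"name": "jog_arm", "arguments": {
  "rows": [
    [[-45,-7,0],[0,0,0]],
    [[-90,-14,0],[0,0,0]],
    [[-103,-14,0],[0,0,0]],
    [[-103,-14,15],[0,0,0]],
    [[-103,-14,15],[0,0,0]]
  ],
  "grip": 60
}}

```text
time: 4.85
tool_pos: [533.8, -361.8, 105.6]
tcp_rot: [-179.7, -0.2, 80.2]
ft_force: [-0.1, 0.0, -1.2]
finger_gap: 59.9
grip_force: 0.0
```

Emit:
{"name": "jog_arm", "arguments": {
  "rows": [
    [[-2,1,20],[0,0,0]],
    [[-2,1,33],[0,0,0]],
    [[-2,1,38],[0,0,0]],
    [[-2,1,40.5],[0,0,0]],
    [[-2,1,40.5],[0,0,0]]
  ]
}}

```text
time: 5.35
tool_pos: [536.2, -365.3, 68.8]
tcp_rot: [-180.0, -0.0, 80.3]
ft_force: [0.3, 0.0, -0.3]
finger_gap: 60.0
grip_force: 0.0
```

Run:
```python
from h import *
wsnap("w2");s=r.sense();print(s["tool_pos"].round(1),s["tcp_rot"].round(2),s["ft_force"].round(1),s["joint_pos"].round(1))
```

```text
[ 536.4 -365.7   69.4] [1.7998e+02 1.0000e-02 8.0250e+01] [ 0.1 -0.3  0.7] [-38.8  22.   85.6   0.   72.4 -29.1]
```

View pics/w2.png

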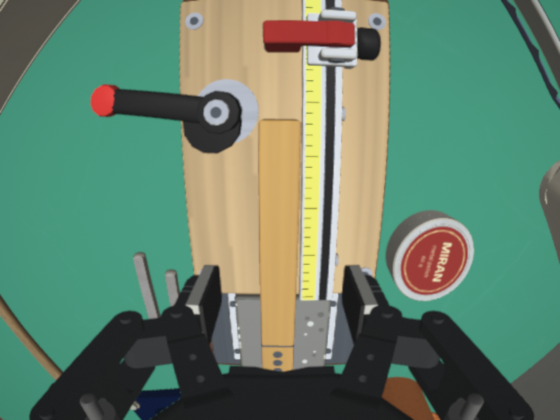

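The view shows the red flag down across the fence (310,35), and the fingers straddling the bar (280,300). Next I lower and grip.

Emit:
{"name": "jog_arm", "arguments": {
  "rows": [
    [[1,-1.5,4.7],[0,0,0]],
    [[1,-1.5,4.7],[0,0,0]]
  ]
}}

```text
time: 5.6
tool_pos: [534.6, -364.5, 64.2]
tcp_rot: [-180.0, -0.0, 80.2]
ft_force: [-0.5, -0.2, 0.0]
finger_gap: 60.1
grip_force: 0.0
```

Emit:
{"name": "jog_arm", "arguments": {
  "rows": [
    [[0,0,0],[0,0,0]],
    [[0,0,0],[0,0,0]],
    [[0,0,0],[0,0,0]],
    [[0,0,0],[0,0,0]],
    [[0,0,0],[0,0,0]],
    [[0,0,0],[0,0,0]]
  ],
  "grip": 10,
  "force": 60
}}

```text
time: 6.2
tool_pos: [534.9, -364.9, 64.8]
tcp_rot: [180.0, 0.0, 80.2]
ft_force: [-1.5, 0.2, 3.9]
finger_gap: 16.0
grip_force: 59.8
```

Emit:
{"name": "jog_arm", "arguments": {
  "rows": [
    [[0,0,-5],[0,0,0]],
    [[0,0,-20],[0,0,0]],
    [[0,0,-40],[0,0,0]],
    [[0,0,-60],[0,0,0]],
    [[0,0,-60],[0,0,0]]
  ]
}}

```text
time: 6.7
tool_pos: [536.6, -366.2, 128.8]
tcp_rot: [179.7, 0.2, 80.2]
ft_force: [0.9, -0.5, -2.7]
finger_gap: 15.9
grip_force: 59.0
```

Run:
```python
from h import *
im,d,M=wsnap("w3");s=r.sense();print(s["tool_pos"].round(1),s["tcp_rot"].round(2),s["ft_force"].round(1),s["wrist_torque"].round(2),s["joint_pos"].round(1),s["finger_gap"])
P=wcloud(M,d);hsv=cv2.cvtColor(im,cv2.COLOR_BGR2HSV)
m=(hsv[...,0]<25)&(hsv[...,1]>90)&(P[...,2]>110)&(P[...,2]<150);m[:, :230]=0;m[:,330:]=0
q=P[m];print(len(q),np.percentile(q[:,2],[5,50,95]));
# bar plane tilt: z vs distance along
c=np.linalg.lstsq(np.c_[q[:,:2]-q[:,:2].mean(0),np.ones(len(q))],q[:,2],rcond=None)[0];print(c)
```

```text
[ 535.9 -365.6  126.6] [1.798e+02 1.100e-01 8.023e+01] [ 0.4 -0.4 -4.8] [-0.02  0.   -0.01] [-38.8  18.5  83.6   0.   77.6 -29.1] 15.441418726195447
9406 [136.87053368 137.94753295 138.95463074]
[ 1.38652382e-02 -9.21978547e-03  1.37930189e+02]
```

The bar is held level, with its top 10.5 mm above the TCP. Now the half turn, moving to jig y ≈ -45 so that joint 6 stays in range.

Emit:
{"name": "jog_arm", "arguments": {
  "rows": [
    [[-5,-1,0],[0,0,0.14]],
    [[-10,-2,0],[0,0,0.28]],
    [[-15,-2,0],[0,0,0.42]],
    [[-20,-2,0],[0,0,0.56]],
    [[-20,-2,0],[0,0,0.7]],
    [[-20,-2,0],[0,0,0.84]],
    [[-20,-2,0],[0,0,0.98]],
    [[-20,-2,0],[0,0,1.12]],
    [[-20,-2,0],[0,0,1.26]],
    [[-20,-2,0],[0,0,1.4]]
  ]
}}

```text
time: 7.75
tool_pos: [528.5, -383.3, 122.3]
tcp_rot: [-179.9, 0.1, -0.3]
ft_force: [-0.3, -0.6, -3.9]
finger_gap: 15.6
grip_force: 58.9
```

Emit:
{"name": "jog_arm", "arguments": {
  "rows": [
    [[0,0,0],[0,0,0.14]],
    [[0,0,0],[0,0,0.28]],
    [[0,0,0],[0,0,0.42]],
    [[0,0,0],[0,0,0.56]],
    [[0,0,0],[0,0,0.7]],
    [[0,0,0],[0,0,0.84]],
    [[0,0,0],[0,0,0.98]],
    [[0,0,0],[0,0,1.12]],
    [[0,0,0],[0,0,1.26]],
    [[0,0,0],[0,0,1.4]]
  ]
}}

```text
time: 8.75
tool_pos: [528.5, -383.3, 122.3]
tcp_rot: [179.9, 0.1, -80.5]
ft_force: [-0.0, -0.0, -3.8]
finger_gap: 16.4
grip_force: 58.9
```

Emit:
{"name": "jog_arm", "arguments": {
  "rows": [
    [[0,0,0],[0,0,0.14]],
    [[0,0,0],[0,0,0.28]],
    [[0,0,0],[0,0,0.34]],
    [[0,0,0],[0,0,0.34]],
    [[0,0,0],[0,0,0.34]]
  ]
}}

```text
time: 9.25
tool_pos: [528.8, -383.6, 123.0]
tcp_rot: [179.9, 0.1, -99.6]
ft_force: [0.0, 0.3, -4.3]
finger_gap: 16.1
grip_force: 59.0
```

```bash
cat >> h.py <<'E'
def st():
    s=r.sense();x,y,z=s["tool_pos"];a=.98541*x-.17021*y;b=.17021*x+.98541*y
    print("t",s["time"],"jig",round(a-599.8,1),round(b+244,1),"z",round(z,1),"rot",s["tcp_rot"].round(2),"F",s["ft_force"].round(1),"q",s["joint_pos"].round(1),"gap",round(s["finger_gap"],1));return s
E
python3 - <<'E'
from h import *
st();im,d,M=wsnap("w4");P=wcloud(M,d);hsv=cv2.cvtColor(im,cv2.COLOR_BGR2HSV)
E
```

```text
t 9.25 jig -13.4 -44.0 z 123.0 rot [ 1.7991e+02  5.0000e-02 -9.9560e+01] F [ 0.   0.3 -4.3] q [-40.5  19.7  82.6   0.   77.8 149.1] gap 16.1
```

View pics/w4.png

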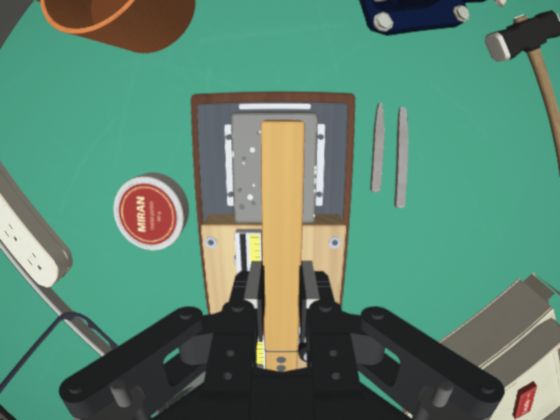

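The view shows the bar turned: plain end at (283,125) over the block, stamped end at (281,360). Lowering.

Emit:
{"name": "jog_arm", "arguments": {
  "rows": [
    [[0,0,30],[0,0,0.004]],
    [[0,0,48],[0,0,0.004]],
    [[0,0,54],[0,0,0.004]],
    [[0,0,56.5],[0,0,0.004]],
    [[0,0,57.5],[0,0,0.004]],
    [[0,0,58.5],[0,0,0.004]]
  ]
}}

```text
time: 9.9
tool_pos: [530.2, -384.7, 67.2]
tcp_rot: [-179.9, -0.1, -99.9]
ft_force: [-0.2, 0.2, -3.8]
finger_gap: 16.2
grip_force: 59.0
```

Emit:
{"name": "jog_arm", "arguments": {
  "rows": [
    [[0,0,0.5],[0,0,0]],
    [[0,0,1],[0,0,0]],
    [[0,0,1.5],[0,0,0]],
    [[0,0,1.5],[0,0,0]]
  ]
}}

```text
time: 10.3
tool_pos: [529.6, -384.3, 64.8]
tcp_rot: [-180.0, -0.0, -99.9]
ft_force: [0.0, -0.3, -1.2]
finger_gap: 15.8
grip_force: 59.3
```

Emit:
{"name": "jog_arm", "arguments": {
  "rows": [
    [[0,0,0.5],[0,0,0]],
    [[0,0,0.5],[0,0,0]],
    [[0,0,0.5],[0,0,0]],
    [[20,0,0.5],[0,0,0]],
    [[40,0,0.5],[0,0,0]],
    [[40,0,0.5],[0,0,0]]
  ],
  "grip": 40
}}

```text
time: 10.9
tool_pos: [521.7, -426.8, 64.3]
tcp_rot: [-180.0, -0.1, -100.0]
ft_force: [-0.6, 0.2, 0.9]
finger_gap: 40.0
grip_force: 0.0
```

Emit:
{"name": "jog_arm", "arguments": {
  "rows": [
    [[0,0,0],[0,0,0]],
    [[0,0,0],[0,0,0]],
    [[0,0,0],[0,0,0]],
    [[0,0,0],[0,0,0]],
    [[0,0,0],[0,0,0]]
  ],
  "grip": 10,
  "force": 40
}}

```text
time: 11.4
tool_pos: [522.6, -423.4, 63.9]
tcp_rot: [-180.0, -0.0, -99.9]
ft_force: [-0.3, -2.6, 0.5]
finger_gap: 16.6
grip_force: 40.1
```

Run:
```python
from h import *
st()
```

```text
t 11.4 jig -12.7 -84.3 z 63.9 rot [-1.7999e+02 -2.0000e-02 -9.9880e+01] F [-0.3 -2.6  0.5] q [-43.4  25.7  81.5  -0.   72.8 146.5] gap 16.6
```

Emit:
{"name": "jog_arm", "arguments": {
  "rows": [
    [[-10,-1,0],[0,0,0]],
    [[-22,-2,0],[0,0,0]],
    [[-34,-2.5,0],[0,0,0]],
    [[-43,-2.5,0],[0,0,0]],
    [[-45,-2.5,0],[0,0,0]],
    [[-45,-2.5,0],[0,0,0]]
  ]
}}

```text
time: 12.0
tool_pos: [533.2, -378.0, 63.9]
tcp_rot: [180.0, 0.1, -99.8]
ft_force: [0.9, 3.5, 3.2]
finger_gap: 16.7
grip_force: 40.4
```

Run:
```python
from h import *
st()
```

```text
t 12.0 jig -10.1 -37.7 z 63.9 rot [ 1.800e+02  9.000e-02 -9.984e+01] F [0.9 3.5 3.2] q [-3.990e+01  2.300e+01  8.490e+01  1.000e-01  7.210e+01  1.499e+02] gap 16.7
```

Emit:
{"name": "jog_arm", "arguments": {
  "rows": [
    [[-1,-0.5,0],[0,0,0]],
    [[-2,-0.8,0],[0,0,0]],
    [[-3,-1,0],[0,0,0]],
    [[-4,-1,0],[0,0,0]],
    [[-4,-1,0],[0,0,0]]
  ]
}}

```text
time: 12.5
tool_pos: [534.4, -376.5, 63.9]
tcp_rot: [-180.0, -0.1, -99.9]
ft_force: [-2.8, -3.5, 1.5]
finger_gap: 16.5
grip_force: 40.3
```

Run:
```python
from h import *
st()
```

```text
t 12.5 jig -9.1 -36.1 z 63.9 rot [-1.7997e+02 -5.0000e-02 -9.9930e+01] F [-2.8 -3.5  1.5] q [-39.6  23.   85.   -0.   72.  150.3] gap 16.5
```

Emit:
{"name": "jog_arm", "arguments": {
  "rows": [
    [[-0.7,0,0],[0,0,0]],
    [[-1.4,0,0],[0,0,0]],
    [[-2,0,0],[0,0,0]],
    [[-2,0,0],[0,0,0]]
  ]
}}

```text
time: 12.9
tool_pos: [534.9, -373.9, 63.9]
tcp_rot: [-180.0, -0.0, -99.9]
ft_force: [-1.4, -4.1, 2.4]
finger_gap: 17.2
grip_force: 40.3
```

Emit:
{"name": "jog_arm", "arguments": {
  "rows": [
    [[-0.7,0,0],[0,0,0]],
    [[-1.4,0,0],[0,0,0]],
    [[-2,0,0],[0,0,0]],
    [[-2,0,0],[0,0,0]]
  ]
}}

```text
time: 13.3
tool_pos: [535.1, -371.8, 63.9]
tcp_rot: [-180.0, 0.0, -99.9]
ft_force: [-1.1, -3.4, 2.9]
finger_gap: 16.9
grip_force: 40.4
```

Emit:
{"name": "jog_arm", "arguments": {
  "rows": [
    [[-0.7,0,0],[0,0,0]],
    [[-1.4,0,0],[0,0,0]],
    [[-2,0,0],[0,0,0]],
    [[-2,0,0],[0,0,0]]
  ]
}}

```text
time: 13.7
tool_pos: [535.2, -371.2, 63.9]
tcp_rot: [-180.0, -0.1, -99.9]
ft_force: [-1.5, -10.0, 0.8]
finger_gap: 16.7
grip_force: 40.2
```

Run:
```python
from h import *
st()
im,d,M=wsnap("w5");P=wcloud(M,d);hsv=cv2.cvtColor(im,cv2.COLOR_BGR2HSV)
A=.98541*P[...,0]-.17021*P[...,1]-599.8;B=.17021*P[...,0]+.98541*P[...,1]+244
z=P[...,2];m=(abs(z-74)<3)&(hsv[...,0]<30)&(hsv[...,1]>90)&(abs(A+9)<12);print("bar plain end y, x range",np.percentile(B[m],[0.2,1]),np.percentile(A[m],[1,50,99]))
```

```text
t 13.7 jig -9.2 -30.7 z 63.9 rot [-1.7997e+02 -1.2000e-01 -9.9930e+01] F [ -1.5 -10.    0.8] q [-3.920e+01  2.260e+01  8.550e+01 -1.000e-01  7.190e+01  1.508e+02] gap 16.7
bar plain end y, x range [-66.30241257 -66.0947225 ] [-18.47167796  -9.7056041   -1.24080415]
```

Contact felt at 10 N. The plain end measures y = -66.3, so the stamped end is at 83.6, on the stop face. I'll press slightly more, then release and lift.

Emit:
{"name": "jog_arm", "arguments": {
  "rows": [
    [[-0.6,0,0],[0,0,0]],
    [[-0.8,-0.4,0],[0,0,0]],
    [[-0.8,-0.4,0],[0,0,0]]
  ]
}}

```text
time: 14.05
tool_pos: [535.2, -371.1, 63.9]
tcp_rot: [180.0, -0.2, -99.9]
ft_force: [-3.3, -11.5, -0.1]
finger_gap: 16.7
grip_force: 40.2
```

Emit:
{"name": "jog_arm", "arguments": {
  "rows": [
    [[0,0,0],[0,0,0]],
    [[0,0,0],[0,0,0]],
    [[0,0,0],[0,0,0]],
    [[0,0,-20],[0,0,0]],
    [[0,0,-60],[0,0,0]],
    [[0,0,-60],[0,0,0]]
  ],
  "grip": 40
}}

```text
time: 14.65
tool_pos: [539.0, -370.7, 130.2]
tcp_rot: [-179.5, -0.2, -99.9]
ft_force: [0.9, -1.3, 1.7]
finger_gap: 40.2
grip_force: 0.0
```

Run:
```python
from h import *
st()
```

```text
t 14.65 jig -5.5 -29.6 z 130.2 rot [-179.54   -0.22  -99.87] F [ 0.9 -1.3  1.7] q [-39.   18.9  82.8   0.   77.8 150.8] gap 40.2
```

Emit:
{"name": "jog_arm", "arguments": {
  "rows": [
    [[-26,14,0],[0,0,-0.14]],
    [[-52,28,0],[0,0,-0.28]],
    [[-78,43,0],[0,0,-0.42]],
    [[-104,58,0],[0,0,-0.56]],
    [[-130,72,0],[0,0,-0.7]],
    [[-130,72,0],[0,0,-0.84]],
    [[-130,72,0],[0,0,-0.98]],
    [[-130,72,0],[0,0,-1.12]],
    [[-130,72,0],[0,0,-1.26]],
    [[-130,72,0],[0,0,-1.4]]
  ],
  "grip": 0
}}

```text
time: 15.65
tool_pos: [487.4, -228.0, 123.5]
tcp_rot: [-180.0, 0.0, -19.3]
ft_force: [0.6, 0.0, 0.3]
finger_gap: 0.0
grip_force: 0.0
```

Emit:
{"name": "jog_arm", "arguments": {
  "rows": [
    [[0,0,0],[0,0,-0.14]],
    [[0,0,0],[0,0,-0.173]],
    [[0,0,0],[0,0,-0.173]],
    [[0,0,0],[0,0,-0.173]]
  ]
}}

```text
time: 16.05
tool_pos: [487.4, -228.3, 123.6]
tcp_rot: [-180.0, 0.0, -9.8]
ft_force: [-0.7, 1.0, 0.1]
finger_gap: -0.1
grip_force: 0.0
```

Run:
```python
from h import *
st()
im,d,M=wsnap("w6")
```

```text
t 16.05 jig -80.6 102.0 z 123.6 rot [-1.7998e+02  1.0000e-02 -9.8400e+00] F [-0.7  1.   0.1] q [-30.6   2.4 102.1   0.   75.5  69.3] gap -0.1
```

View pics/w6.png

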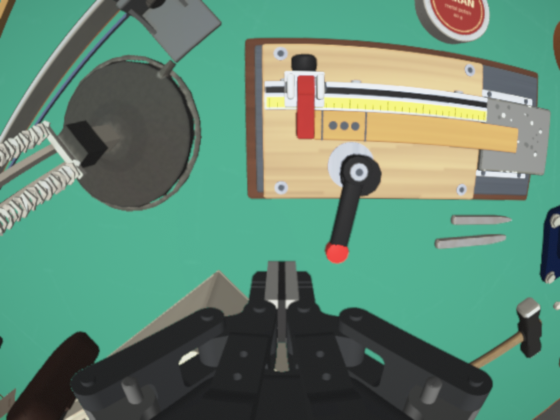

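The view shows the flag down with the stamped end against it (318,125), and the lever with its red end at (337,253). The tray corner (215,275) is near the fingers, so I check its clearance before lowering.

```bash
python3 - w6.npz <<'E'
import sys
from j import *
A=.98541*P[...,0]-.17021*P[...,1]-599.8;B=.17021*P[...,0]+.98541*P[...,1]+244;z=P[...,2]
for v in (272,280,290,300): print([(u,round(float(A[v,u])),round(float(B[v,u])),round(float(z[v,u]))) for u in range(185,250,10)])
f=np.load("w1.npz");im,d,M=f["im"],f["d"],f["M"];Q=wcloud(M,d);A=.98541*Q[...,0]-.17021*Q[...,1]-599.8;B=.17021*Q[...,0]+.98541*Q[...,1]+244
m=(Q[...,2]>40)&(Q[...,2]<120)&(A<-95)&(A>-260)&(B>-30);m[:, 165:]=0
i=np.argsort(-A[m])[:5];print("tray nearest",A[m][i],B[m][i],Q[m][i,2]); k=m&(B<110);i=np.argsort(-A[k])[:3];print(A[k][i],B[k][i],Q[k][i,2])
E
```

```text
[(185, -148, 194, 2), (195, -147, 184, 2), (205, -146, 174, 3), (215, -142, 163, 10), (225, -146, 155, 2), (235, -146, 146, 1), (245, -146, 136, 2)]
[(185, -156, 195, 3), (195, -156, 185, 2), (205, -152, 173, 8), (215, -142, 160, 25), (225, -148, 153, 13), (235, -154, 146, 3), (245, -154, 136, 3)]
[(185, -168, 197, 2), (195, -160, 183, 13), (205, -149, 168, 30), (215, -145, 158, 37), (225, -151, 152, 26), (235, -160, 145, 11), (245, -165, 137, 3)]
[(185, -169, 193, 18), (195, -154, 176, 39), (205, -143, 163, 55), (215, -147, 156, 48), (225, -153, 150, 39), (235, -161, 143, 27), (245, -170, 136, 13)]
tray nearest [-140.81111435 -140.91093492 -141.1037618  -141.25402457 -141.29725983] [159.64611209 161.42996715 159.15304857 162.6236928  160.03547607] [59.64509743 71.0404724  51.65674186 70.33662797 63.28934523]
[-201.13288882 -201.5539849  -201.6727824 ] [109.13136884 109.17732199 109.17785886] [40.40135273 43.90690309 69.13738646]
```

Emit:
{"name": "jog_arm", "arguments": {
  "rows": [
    [[2.6,4,30],[0,0,0]],
    [[2.6,4,55],[0,0,0]],
    [[2.6,4,59.5],[0,0,0]],
    [[2.6,4,59.5],[0,0,0]],
    [[2.6,4,59.5],[0,0,0]]
  ]
}}

```text
time: 16.6
tool_pos: [490.0, -233.4, 65.6]
tcp_rot: [180.0, -0.1, -9.8]
ft_force: [0.0, -0.2, 0.0]
finger_gap: -0.1
grip_force: 0.0
```

Run:
```python
from h import *
st()
```

```text
t 16.6 jig -77.2 97.4 z 65.6 rot [ 1.7997e+02 -8.0000e-02 -9.7900e+00] F [ 0.  -0.2  0. ] q [-30.9   6.9 103.9   0.   69.1  68.9] gap -0.1
```

Emit:
{"name": "jog_arm", "arguments": {
  "rows": [
    [[0,8,1],[0,0,0]],
    [[-2,15,1],[0,0,0]],
    [[-5,23,1],[0,0,0]],
    [[-7,28,1],[0,0,0]],
    [[-9,33,1],[0,0,0]],
    [[-10,39,1],[0,0,0]],
    [[-10.3,45,1],[0,0,0]],
    [[-9.5,52,1],[0,0,0]],
    [[-8,58,1],[0,0,0]],
    [[-5,64.5,1],[0,0,0]]
  ]
}}

```text
time: 17.6
tool_pos: [473.4, -296.2, 63.2]
tcp_rot: [-180.0, 0.0, -9.8]
ft_force: [1.0, 1.1, 0.6]
finger_gap: -0.3
grip_force: 1.0
```

Run:
```python
from h import *
st()
```

```text
t 17.6 jig -82.8 32.7 z 63.2 rot [-179.98    0.     -9.78] F [1.  1.1 0.6] q [-37.3   9.5 101.3   0.   69.2  62.5] gap -0.3
```

Emit:
{"name": "jog_arm", "arguments": {
  "rows": [
    [[2,3.5,0],[0,0,0]],
    [[4,6,0],[0,0,0]],
    [[7.5,10,0],[0,0,0]],
    [[11.5,14,0],[0,0,0]],
    [[13,15.2,0],[0,0,0]],
    [[15,16.5,0],[0,0,0]],
    [[15,16.5,0],[0,0,0]]
  ]
}}

```text
time: 18.3
tool_pos: [485.2, -314.5, 63.1]
tcp_rot: [-180.0, 0.0, -9.8]
ft_force: [-1.4, 1.9, 0.3]
finger_gap: -0.1
grip_force: 1.0
```

Run:
```python
from h import *
st()
```

```text
t 18.3 jig -68.1 16.7 z 63.1 rot [-1.7998e+02  4.0000e-02 -9.7800e+00] F [-1.4  1.9  0.3] q [-38.   12.4  98.   -0.   69.6  61.8] gap -0.1
```

Emit:
{"name": "jog_arm", "arguments": {
  "rows": [
    [[2,1.2,0],[0,0,0]],
    [[4,2.2,0],[0,0,0]],
    [[5,2.8,0],[0,0,0]],
    [[5,2.8,0],[0,0,0]]
  ]
}}

```text
time: 18.7
tool_pos: [488.4, -316.9, 62.7]
tcp_rot: [-179.9, 0.2, -9.8]
ft_force: [-8.8, 6.7, 4.4]
finger_gap: 0.4
grip_force: 5.2
```

Emit:
{"name": "jog_arm", "arguments": {
  "rows": [
    [[1,0.5,0],[0,0,0]],
    [[2,1,0],[0,0,0]],
    [[3,1.5,0],[0,0,0]],
    [[3,1.5,0],[0,0,0]]
  ]
}}

```text
time: 19.1
tool_pos: [490.3, -318.1, 62.5]
tcp_rot: [-179.8, 0.3, -9.8]
ft_force: [-12.4, 11.4, 8.9]
finger_gap: 0.1
grip_force: 7.8
```

Run:
```python
from h import *
st()
```

```text
t 19.1 jig -62.5 14.0 z 62.5 rot [-179.81    0.34   -9.76] F [-12.4  11.4   8.9] q [-38.   13.6  96.7   0.   70.1  61.7] gap 0.1
```

Force is 15 N on the lever, so the cam is tight. I back off and look.

Emit:
{"name": "jog_arm", "arguments": {
  "rows": [
    [[-3,-2,0],[0,0,0]],
    [[-8,-4,0],[0,0,0]],
    [[-20,-8,0],[0,0,0]],
    [[-25,-8,-40],[0,0,0]],
    [[-25,-8,-85],[0,0,0]],
    [[-25,-8,-110],[0,0,0]],
    [[-25,-8,-110],[0,0,0]]
  ]
}}

```text
time: 19.8
tool_pos: [472.0, -310.5, 179.5]
tcp_rot: [179.7, -0.5, -9.8]
ft_force: [0.2, 0.6, 0.8]
finger_gap: 0.2
grip_force: 0.0
```

Run:
```python
from h import *
st()
im,d,M=wsnap("w7");P=wcloud(M,d);hsv=cv2.cvtColor(im,cv2.COLOR_BGR2HSV)
A=.98541*P[...,0]-.17021*P[...,1]-599.8;B=.17021*P[...,0]+.98541*P[...,1]+244
z=P[...,2];m=(abs(z-74)<3)&(hsv[...,0]<30)&(hsv[...,1]>90)&(abs(A+9)<14)
print("bar",[np.percentile(x[m],[0.3,50,99.7]).round(1) for x in(A,B)],"rect",cv2.minAreaRect(np.c_[A[m],B[m]].astype(np.float32)))
red=(hsv[...,1]>150)&((hsv[...,0]<6)|(hsv[...,0]>174))
f=red&(B>70)&(B<110)&(abs(A)<30);print("flag",[np.percentile(x[f],[1,50,99]).round(1) for x in(A,B,z)])
l=red&(A<-15)&(A>-80)&(B<40)&(B>-20);x,y=A[l].mean(),B[l].mean();print("lever end",x,y,np.degrees(np.arctan2(y-56,x+36.6))%360)
```

```text
t 19.8 jig -81.8 18.4 z 179.5 rot [179.7   -0.55  -9.78] F [0.2 0.6 0.8] q [-38.5   3.2  95.3  -0.   80.9  61.3] gap 0.2
bar [array([-18. ,  -9.4,  -0.7]), array([-65.4,   6.3,  83.5])] rect ((-9.610142707824707, 8.914581298828125), (17.691959381103516, 149.92901611328125), 0.32033097743988037)
flag [array([-16.1,   0.7,  17.7]), array([83.3, 87.6, 92.6]), array([78.4, 81.5, 83.6])]
lever end -49.63900487648197 1.2059730309227612 256.61461939216724
```

View pics/w7.png

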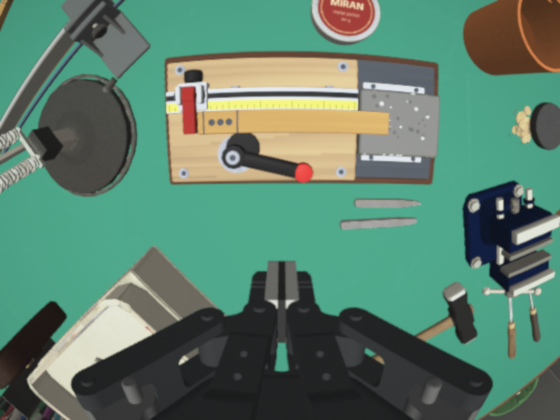

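The view shows the bar against flag and fence, with the lever end at (303,172), i.e. about 1.60 rad. One more push nearer the lever's end will make sure it is tight.

Emit:
{"name": "jog_arm", "arguments": {
  "rows": [
    [[2,8,45],[0,0,0]],
    [[2,8,90],[0,0,0]],
    [[2,8,113],[0,0,0]],
    [[2,8,113],[0,0,0]],
    [[6,8,113],[0,0,0]],
    [[9,8,113],[0,0,0]],
    [[12,8.5,113],[0,0,0]],
    [[14,9,113],[0,0,0]],
    [[14,9,113],[0,0,0]]
  ]
}}

```text
time: 20.75
tool_pos: [482.4, -319.9, 61.3]
tcp_rot: [179.9, -0.1, -9.8]
ft_force: [0.1, 0.1, -0.3]
finger_gap: 0.3
grip_force: 0.0
```

Run:
```python
from h import *
st()
```

```text
t 20.75 jig -70.0 10.9 z 61.3 rot [ 1.7995e+02 -9.0000e-02 -9.7700e+00] F [ 0.1  0.1 -0.3] q [-38.6  12.4  98.2   0.   69.3  61.1] gap 0.3
```

Emit:
{"name": "jog_arm", "arguments": {
  "rows": [
    [[1.5,0.3,-1],[0,0,0]],
    [[3,0.6,-1],[0,0,0]],
    [[4,0.8,-1],[0,0,0]],
    [[4,0.8,-1],[0,0,0]]
  ]
}}

```text
time: 21.15
tool_pos: [484.9, -320.7, 61.2]
tcp_rot: [-180.0, 0.1, -9.8]
ft_force: [-2.2, 1.4, 1.5]
finger_gap: 0.1
grip_force: 1.4
```

Emit:
{"name": "jog_arm", "arguments": {
  "rows": [
    [[1,0.2,0],[0,0,0]],
    [[2,0.4,0],[0,0,0]],
    [[3,0.6,0],[0,0,0]],
    [[3,0.6,0],[0,0,0]]
  ]
}}

```text
time: 21.55
tool_pos: [486.3, -321.5, 60.8]
tcp_rot: [-180.0, 0.2, -9.8]
ft_force: [-10.4, 1.8, 6.5]
finger_gap: 0.3
grip_force: 5.1
```

Run:
```python
from h import *
st()
```

```text
t 21.55 jig -65.9 10.0 z 60.8 rot [-179.95    0.24   -9.79] F [-10.4   1.8   6.5] q [-38.5  13.4  97.1  -0.1  69.7  61.4] gap 0.3
```

Emit:
{"name": "jog_arm", "arguments": {
  "rows": [
    [[1,0.2,0],[0,0,0]],
    [[2,0.4,0],[0,0,0]],
    [[2.5,0.4,0],[0,0,0]],
    [[2.5,0.4,0],[0,0,0]]
  ]
}}

```text
time: 21.95
tool_pos: [488.3, -322.2, 60.6]
tcp_rot: [-179.9, 0.3, -9.8]
ft_force: [-9.1, 2.1, 5.9]
finger_gap: 0.0
grip_force: 4.7
```

Emit:
{"name": "jog_arm", "arguments": {
  "rows": [
    [[-3,-1,0],[0,0,0]],
    [[-8,-2,0],[0,0,0]],
    [[-18,-4,0],[0,0,0]],
    [[-22,-4,-40],[0,0,0]],
    [[-22,-4,-85],[0,0,0]],
    [[-22,-4,-112],[0,0,0]],
    [[-22,-4,-112],[0,0,0]]
  ]
}}

```text
time: 22.65
tool_pos: [471.8, -316.9, 179.3]
tcp_rot: [179.7, -0.5, -9.8]
ft_force: [0.1, -0.5, -0.2]
finger_gap: -0.4
grip_force: 0.0
```

Run:
```python
from h import *
st()
im,d,M=wsnap("w8");P=wcloud(M,d);hsv=cv2.cvtColor(im,cv2.COLOR_BGR2HSV)
A=.98541*P[...,0]-.17021*P[...,1]-599.8;B=.17021*P[...,0]+.98541*P[...,1]+244
z=P[...,2];m=(abs(z-74)<3)&(hsv[...,0]<30)&(hsv[...,1]>90)&(abs(A+9)<14)
print("bar",cv2.minAreaRect(np.c_[A[m],B[m]].astype(np.float32)),np.percentile(B[m],[.3,99.7]))
red=(hsv[...,1]>150)&((hsv[...,0]<6)|(hsv[...,0]>174))
f=red&(B>70)&(B<110)&(abs(A)<30);print("flag",[np.percentile(x[f],[1,50,99]).round(1) for x in(A,B,z)])
l=red&(A<-15)&(A>-80)&(B<40)&(B>-20);x,y=A[l].mean(),B[l].mean();print("lever end",x,y,np.degrees(np.arctan2(y-56,x+36.6))%360)
```

```text
t 22.65 jig -81.0 12.0 z 179.3 rot [179.73  -0.49  -9.77] F [ 0.1 -0.5 -0.2] q [-39.1   3.7  94.7   0.   81.   60.7] gap -0.4
bar ((-9.626092910766602, 8.919342041015625), (17.683929443359375, 150.0911865234375), 0.328510582447052) [-65.27855039  83.52418271]
flag [array([-16.5,   0.5,  17.8]), array([83.2, 87.3, 92.3]), array([78. , 81.6, 84.2])]
lever end -46.16865578040199 0.5226592983313207 260.2139853090303
```

```bash
python3 -c "
from bench import r
print(r.hand_in())"
```

```text
the job is handed in; nothing more can be done
None
```

I turned the bar end for end, pushed its stamped end against the lowered red stop, tightened the cam (lever at about 1.66 rad), and let go of everything. I handed the job in at about 22.7 s; it returned no verdict, and the cam's grip force was not measured directly.

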